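# Switch on the pouch sealer's control box with its key

## Task

Take the red-headed key out of its grey stand, push its blade fully home into the slot of the round lock on the sloping panel of the control box, and turn it clockwise from the red dot all the way to the stop at the green dot. Leave the key in the lock, fully home, and let go of it. Turn the lock only with the key in it, and leave the roll of tape, the teal case and the pen where they are.

Things in the scene. Friction and masses are not known exactly. Their poses are not given: they have to be found in the camera images.
- key: Loose red-headed key, 94 mm long, about 80 g, at the start upright in the stand. Origin: centre of the blade's tip; z from tip to head, x across the width, y across the thickness. Blade 20 (x) x 9 (y) mm, z 0 to 32, narrowed in its last 4 mm; round collar 26 mm across, z 32 to 38, rests on the slot's mouth when fully home; stem to z 50. Alike after half a turn about z; fits either way round.
- key_head (a point): Middle of the key's flat red head, 72 mm above the tip on the key's axis, axes as the key's. The head is 34 mm wide (x), 12 mm thick (y), z from -22 to +22 mm; grip it across its 12 mm.
- slot_mouth (a point): Centre of the mouth of the key slot in the round steel lock (50 mm across). z points out of the lock, square to the panel, 24 degrees from vertical, leaning to the box's front; x runs along the slot's 23 mm width to the white mark, y across its 12 mm; both turn with the lock. Slot 34 mm deep, mouth chamfered 3 mm; a rim 34 mm in bore stands 1.5 mm above the mouth, the panel lies 8 mm below it.
- barrel (a joint): Turn of the lock in rad, growing clockwise as one looks at the panel (a negative rotation about slot_mouth's z). 0: white mark at the red dot; 1.13: hard stop, mark at the green dot. Starts between 0 and 0.2, turns against a light friction (0.05 N m), stays where it is left. The key has 1.5 mm of play each way in the slot, so the hand turns up to about 0.17 rad more than the lock.
- key_box: Grey control box fixed to the worktop, 120 mm deep (x), 100 mm wide (y), 50 mm high in front and 103 mm at the back; its white panel slopes 24 degrees from level down to its front (its own -x, roughly towards the robot). Origin: centre of its underside; z up. The lock is in the middle of the panel, slot mouth about 84 mm above the worktop.
- key_stand: Grey block fixed to the worktop, 70 x 50 mm and 36 mm high, on a black foot 86 x 64 mm and 6 mm high; a 23 x 12 mm slot 30 mm deep in the middle of its top holds the key upright with its tip 6 mm above the worktop. Origin: centre of its underside; z up, x along the slot.
- tape: Loose bystander: roll of tan tape lying flat, 96 mm across, 25 mm high. Origin: centre of its underside.
- case: Loose bystander: closed teal instrument case lying flat, 60 x 120 x 22 mm. Origin: centre of its underside, y along its length.
- pen: Loose bystander: white and blue pen, 145 mm long (y), 9 mm high. Origin: centre of its underside.

How it is judged (in metres and radians):
On the way, in this order (a step that is already met when the one before it is completed fails the run):
1. the key's blade is home in the slot (within 5 mm of the full depth) while the lock is still near its start (under 0.5 rad) (z of key in the frame of slot_mouth below -0.027 m and x of key in the frame of slot_mouth between -0.006 and 0.006 m and y of key in the frame of slot_mouth between -0.006 and 0.006 m and angle between the z axis of key and the z axis of slot_mouth, either way round below 0.2 rad and value of joint barrel below 0.5 rad), for 0.1 s.
2. the lock is turned clockwise to the green dot (over 1.0 rad of 1.13) with the key home in it (z of key in the frame of slot_mouth below -0.027 m and x of key in the frame of slot_mouth between -0.006 and 0.006 m and y of key in the frame of slot_mouth between -0.006 and 0.006 m and angle between the z axis of key and the z axis of slot_mouth, either way round below 0.2 rad and value of joint barrel above 1 rad), for 0.1 s.
At the end, for the whole second after the job is handed in: The key is in the lock's slot, within 5 mm of fully home, within 6 mm of the slot's centre and along its axis within 0.2 rad; the lock stands at the green dot, over 1.0 rad of its 1.13 rad; the key is at rest and released (all of step 2 and linear speed of key below 0.02 m/s and contact force between key and the fingers below 0.05 N); the robot touches nothing.
It fails at once if the lock is turned past 0.5 rad without the key in it (blade less than 20 mm deep) (value of joint barrel above 0.5 rad and not (z of key in the frame of slot_mouth below -0.02 m and x of key in the frame of slot_mouth between -0.008 and 0.008 m and y of key in the frame of slot_mouth between -0.008 and 0.008 m)).
It fails at once if the roll of tape is shifted by more than 3 cm (distance of tape from where it was at the start of the episode above 0.03 m).
It fails at once if the teal case is shifted by more than 3 cm (distance of case from where it was at the start of the episode above 0.03 m).
It fails at once if the pen is shifted by more than 3 cm (distance of pen from where it was at the start of the episode above 0.03 m).
It also fails if it takes over 51 s, if anything falls off the work surface, if the arm or the gripper's body presses on something with over 40 N, if the wrist force passes 120 N, or if a joint passes its speed limit or range.

## Robot

A 6-joint arm with a two-finger parallel gripper is mounted at the origin on a cart in front of the work surface, level with it; the furniture and walls round the work are solid. World frame = base frame: x ahead of the robot, y to its left, z up, the work surface at z = 0. Lengths are in mm, angles in rad, forces in N, time in s.
With the tool pointing down it reaches from about 350 to 975 mm from the base axis. Payload 17.4 kg.
Tool frame: the origin (TCP) lies at the very end of the fingers, on their centre line; the grasp point (between the pads) lies 19 mm behind it (r.pinch_z is the distance from the TCP to the grasp point, in mm); z points along the fingers, y is the line along which they close (so a half turn about z gives the same grasp; the last joint's range is limited). The gripper opens to 85 mm and grips with 20 to 120 N. Pads are 22 mm wide; open, the fingers measure 114 mm over their backs; the gripper's body (76 mm by 85 mm) begins 54 mm behind the grasp point. The pads swing forward as they close: fully open they stand 13 mm farther back than shut.
Start: joints at [-1.383, 0.116, 1.442, -0, 1.584, -0.038], TCP at [151.113, -657.873, 231.303] pointing down, gripper open.
Joint ranges: [-2.83, 2.83], [-0.83, 2.19], [0.07, 2.5], [-1.14, 4.28], [0.01, 3], [-2.97, 2.97]. Speed limits (rad/s): [1.89, 1.89, 2.22, 3.14, 3.14, 3.14].

## Interface

Orientations are given as a rotation vector (axis times angle).
In Python, from bench import r gives the robot as it stands.
- The arm moves only by the tool play_rows, never from a script. Its argument "plan" is a list that holds one entry, the list of rows, each a list of 7 numbers: the shift along the tool's x, y, z as a fraction of full scale, then the turn, a rotation vector about the tool's x, y, z as a fraction of full scale, then the opening, from -1 (shut) to 1 (fully open). In form: [[[dx, dy, dz, ax, ay, az, fingers], ...]]. A call has 1 to 10 rows; each row shifts and turns the commanded pose from where the row before left it, along the tool's axes as they then stand; what a row does not reach is not made up. Full scale, the value 1, is 0.025 m for a shift and 0.12 rad for a turn. A row lasts 1/10 s, in which the tool goes at most 50 mm and 8.59 degrees, less where a joint would pass 70% of its speed; a pose out of reach is approached as far as the arm can. A call with a number of a shift or a turn outside -1 to 1 is refused whole. A call with a gripper value outside its range is refused whole. The fingers move at their own pace and stop on an object; "grip_force" is the grip in N (left out, the last holds). Time passes only in rows, so rows that do not move let the fingers close. It gives the time, the measured TCP pose, the force, the opening and the grip force at its end, in the units of the state.
- r.state(): the state, without advancing time (a new reading comes with each control period).
- r.get_image(name): name is "scene" or "top"; returns a dict with "pixels" (384x512x3 uint8, red, green, blue), "fx", "fy", "cx", "cy" (pixels), "xyz" and "attitude" of the camera in the world. Camera axes: x right, y up, looking along -z (the intrinsics and any distortion apply to the point x, -y, -z); pixel columns grow to the right and rows downward; lengths in mm; the calibration is good to about 2 mm. A picture is of the moment at which its call begins. There is no depth.
- r.hand_in(): hands the job in; it is judged then, once.
The state is a dict: "time_s": time; "qpos": joint angles; "qd": joint speeds; "tau": joint torques, N m; "eef_pos": TCP position; "eef_rot": TCP orientation; "force": force on the tool from outside, world axes, zero at the start; "ft_torque": the same for the moment, N m; "width": opening from 0.0 (shut) to 1.0 (fully open); "finger_force": force on a finger pad.
Only numpy, scipy, OpenCV 4.12 (cv2) and the standard library are available. Lean on these libraries where they do the work, as an engineer would, in place of code of your own. Each camera call takes 0.05 s, during which the arm holds its last target. There are 200 camera calls.

## Working session

There is one attempt and no reset: what is moved stays moved. The work goes in short steps, Python scripts to look and compute and a tool call to move; the robot and the scene stay as the last step left them, time stands still between calls to the robot, and variables do not carry over. Pictures are saved under pics/ and viewed, at most 10 in all, crops included, and the job is handed in when it is done.

Besides the shell and the picture viewer there is one more tool, called after "Emit:" in YAML: its name, and indented under it one key for each argument. play_rows: Moves the arm, as the interface text tells. Its arguments: {"type":"object","properties":{"plan":{"type":"array"},"grip_force":{"type":"number"}},"required":["plan"]}

```bash
ls; mkdir -p pics
python3 - <<'E'
from bench import r
import cv2,numpy as np
s=r.state();print(s,r.pinch_z)
for n in("scene","top"):
    im=r.get_image(n);p=im.pop("pixels");print(n,im);cv2.imwrite(f"pics/{n}0.png",p[:,:,::-1])
E
```

```text
pics
{'time_s': 0.0, 'qpos': array([-1.38277205e+00,  1.16473741e-01,  1.44226419e+00,  1.00942559e-05,
        1.58402108e+00, -3.77767733e-02]), 'qd': array([ 1.22379197e-04,  8.09378569e-05, -1.43233865e-04,  1.09726435e-03,
       -4.48912797e-04, -6.67270664e-04]), 'tau': array([-3.46359360e-03, -7.31984568e+01, -6.32496715e+01, -4.10926978e-04,
        6.02942731e-03,  2.94799645e-05]), 'eef_pos': array([ 151.09633576, -657.66897721,  230.57110402]), 'eef_rot': array([-3.12043527e+00, -3.53803518e-01,  1.21650818e-04]), 'force': array([-0.32449507, -0.06787459, -0.2071098 ]), 'ft_torque': array([-0.02231506, -0.00660753,  0.01023227]), 'finger_force': 0.0, 'width': 1.0031449692073462} 18.700000000000003
scene {'fx': 354.024688554374, 'fy': 354.024688554374, 'cx': 251.65169098482605, 'cy': 192.83720607960714, 'xyz': array([ 413.79474104, -394.51874468,  981.97355431]), 'attitude': array([ 0.48653544, -0.05699987, -0.22349006])}
top {'fx': 423.7894086908771, 'fy': 423.7894086908771, 'cx': 257.1669902812543, 'cy': 194.58573721755783, 'xyz': array([ 344.68472003,   77.44242106, 1376.66564539]), 'attitude': array([ 0.09700921, -0.12796978, -1.53965563])}
```

View pics/scene0.png

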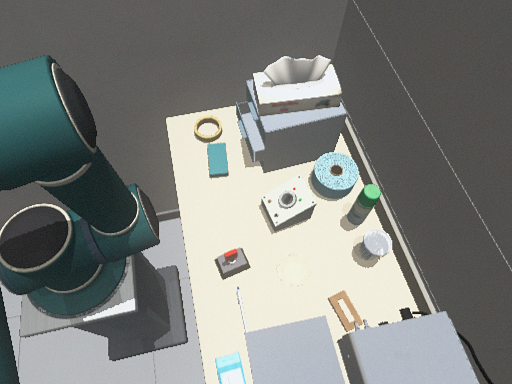

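View pics/top0.png

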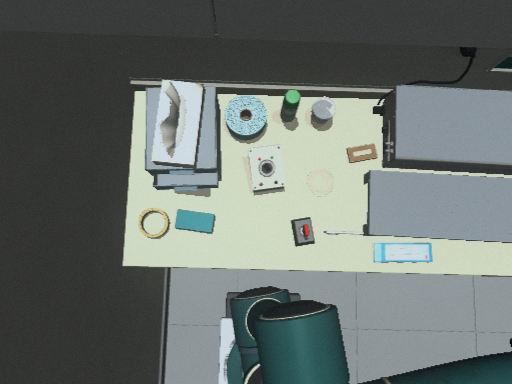

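The scene view shows the control box at (288,200) and the stand with its key at (232,260). In the top view they are at (266,168) and (303,231). I'll zoom in on both.

```bash
cat > h.py <<'E'
import numpy as np,cv2
from scipy.spatial.transform import Rotation as R
from bench import r
def ray(im,u,v):
    d=np.array([(u-im["cx"])/im["fx"],-(v-im["cy"])/im["fy"],-1.])
    return np.array(im["xyz"]),R.from_rotvec(im["attitude"]).apply(d)
def onplane(im,u,v,z):
    o,d=ray(im,u,v);return o+d*(z-o[2])/d[2]
def proj(im,p):
    q=R.from_rotvec(im["attitude"]).inv().apply(np.array(p,float)-im["xyz"])
    return np.array([im["cx"]+im["fx"]*q[0]/-q[2],im["cy"]-im["fy"]*q[1]/-q[2]])
def tri(rays):
    A=np.zeros((3,3));b=np.zeros(3)
    for o,d in rays:
        d=d/np.linalg.norm(d);P=np.eye(3)-np.outer(d,d);A+=P;b+=P@o
    x=np.linalg.solve(A,b)
    return x,[np.linalg.norm(np.cross(x-o,d/np.linalg.norm(d))) for o,d in rays]
def crop(p,c,w,h,k):
    u,v=c;return cv2.resize(p[v-h:v+h,u-w:u+w,::-1],None,fx=k,fy=k,interpolation=cv2.INTER_CUBIC)
def imgs(): return r.get_image("scene"),r.get_image("top")
E
python3 - <<'E'
from h import *
s,t=imgs()
f=lambda p,c:crop(p,c,32,28,6)
cv2.imwrite("pics/z.png",np.vstack([np.hstack([f(s["pixels"],(288,202)),f(t["pixels"],(266,168))]),np.hstack([f(s["pixels"],(232,258)),f(t["pixels"],(303,231))])])[:600*2])
z=cv2.imread("pics/z.png");print(z.shape);cv2.imwrite("pics/z.png",cv2.resize(z,(685,600)))
for n,im in(("s",s),("t",t)):
    hsv=cv2.cvtColor(im["pixels"],cv2.COLOR_RGB2HSV)
    for c,m in(("red",((hsv[...,0]<8)|(hsv[...,0]>172))&(hsv[...,1]>140)&(hsv[...,2]>70)),("green",(hsv[...,0]>45)&(hsv[...,0]<80)&(hsv[...,1]>90)&(hsv[...,2]>60))):
        k,l,st,ce=cv2.connectedComponentsWithStats(m.astype(np.uint8))
        for i in range(1,k):
            print(n,c,st[i],ce[i].round(2))
E
```

```text
(672, 768, 3)
s red [293 188   2   2   3] [293.67 188.67]
s red [225 249  12   8  51] [230.39 252.57]
s green [359 184  22  23 277] [369.45 196.34]
s green [375 188   1   2   2] [375.  188.5]
s green [299 199   2   2   4] [299.5 199.5]
t red [259 158   1   2   2] [259.  158.5]
t red [304 224   5  12  42] [306.  229.5]
t green [285  89  16  16 181] [292.28  96.41]
t green [291 109   1   1   1] [291. 109.]
t green [271 157   2   2   4] [271.5 157.5]
```

View pics/z.png

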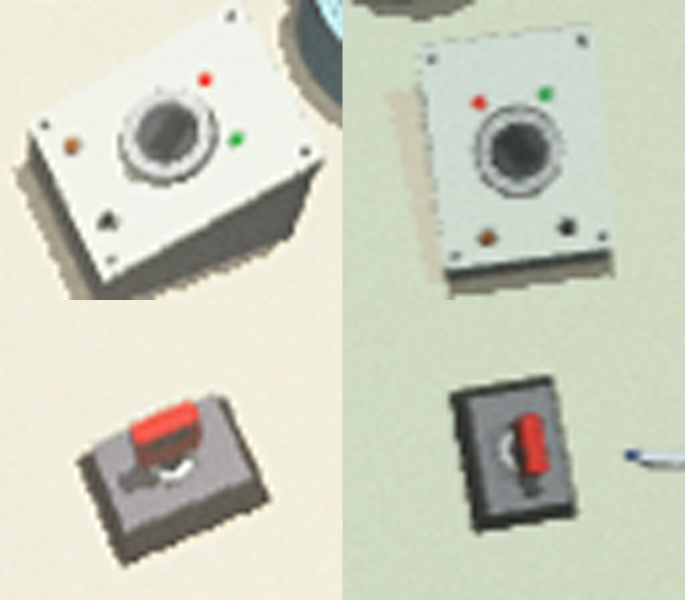

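The panel, lock and dots are clear in both views. The red dot is at the upper left and the green dot at the upper right of the lock. The key stands upright in the stand with its width along the slot. Next I'll measure by casting outlines onto planes.

```bash
cat > meas.py <<'E'
from h import *
def up(im,k=4):
    return cv2.resize(im["pixels"],None,fx=k,fy=k,interpolation=cv2.INTER_CUBIC)
def comp(mask,seed,k=4):
    # outer contour of the component nearest the seed, in original pixel coordinates
    cs,_=cv2.findContours(mask.astype(np.uint8),cv2.RETR_EXTERNAL,cv2.CHAIN_APPROX_NONE)
    cs=[c for c in cs if cv2.contourArea(c)>30*k]
    c=max(cs,key=lambda c:cv2.pointPolygonTest(c,(seed[0]*k,seed[1]*k),True))
    return (c[:,0,:]+.5)/k-.5
s,t=imgs()
def castplane(im,pts,p0,n):
    o=np.array(im["xyz"]);out=[]
    for u,v in pts:
        o,d=ray(im,u,v);out.append(o+d*((p0-o)@n)/(d@n))
    return np.array(out)
SE={"s":(288,202),"t":(266,168)};ST={"s":(232,266),"t":(301,231)}
for n,im in(("s",s),("t",t)):
    I=up(im).astype(int);rb=I[...,0]-I[...,2];v=I.max(2)
    u0,v0=[x*4 for x in SE[n]]
    print(n,"panel",I[v0-38,u0-30],"table",I[v0+150,u0+40])
    m=((rb<(8 if n=="s" else 3))&(v>150)) if n=="s" else ((rb<10)&(v>150))
    box=np.zeros(m.shape,bool);box[v0-130:v0+130,u0-130:u0+130]=1
    # panel: iterate centre and yaw
    c=comp(m&box,(SE[n][0]-6,SE[n][1]-10) if n=="t" else (SE[n][0]-18,SE[n][1]))
    p0=onplane(im,*SE[n],76.5);yaw=0.1
    for _ in range(6):
        nx=np.array([np.cos(yaw),np.sin(yaw),0]);ny=np.array([-np.sin(yaw),np.cos(yaw),0])
        a=np.radians(24);ex=nx*np.cos(a)+np.array([0,0,np.sin(a)]);nn=np.cross(ex,ny)
        P=castplane(im,c,p0,nn);q=np.c_[(P-p0)@ex,(P-p0)@ny].astype(np.float32)
        (cx,cy),(w,h),ang=cv2.minAreaRect(q)
        b=cv2.boxPoints(((cx,cy),(w,h),ang));e=b[1]-b[0];e2=b[2]-b[1]
        L=e if np.linalg.norm(e)>np.linalg.norm(e2) else e2
        L=L*np.sign(L[0]);yaw+=np.arctan2(L[1],L[0])
        p0=p0+ex*cx+ny*cy;p0=p0+ex*(76.5-p0[2])/ex[2]*0; p0=onplane(im,*proj(im,p0),76.5)
    print(n,"panel centre",p0.round(1),"size",round(w,1),round(h,1),"yaw",round(yaw,3),"mouth",(p0+8*nn).round(1))
    # dark bore
    u,vv=proj(im,p0+8*nn);print("  predicted mouth px",round(u,1),round(vv,1))
    bx=np.zeros(m.shape,bool);bx[int(vv*4)-36:int(vv*4)+36,int(u*4)-36:int(u*4)+36]=1
    d=comp((v<120)&bx,(u,vv));(ec,ax,an)=cv2.fitEllipse(d.astype(np.float32))
    print("  bore ellipse",np.round(ec,2),np.round(ax,2), onplane(im,*ec,84).round(1))
    # stand foot
    u0,v0=[x*4 for x in ST[n]]
    bx=np.zeros(m.shape,bool);bx[v0-110:v0+110,u0-90:u0+90]=1
    d=comp((v<150)&bx if n=="t" else (v<170)&bx,ST[n])
    P=np.array([onplane(im,*p,6)[:2] for p in d],np.float32)
    print("  foot",cv2.minAreaRect(P))
    hsv=cv2.cvtColor(I.astype(np.uint8),cv2.COLOR_RGB2HSV)
    rd=((hsv[...,0]<9)|(hsv[...,0]>171))&(hsv[...,1]>130)&(v>(150 if n=="t" else 200))&bx
    d=comp(rd,(230,252) if n=="s" else (306,229))
    P=np.array([onplane(im,*p,100)[:2] for p in d],np.float32);print("  head",cv2.minAreaRect(P))
    for k,m in(("red",rd*0+((hsv[...,0]<9)|(hsv[...,0]>171))*(hsv[...,1]>100)*(v>120)*box),("green",(hsv[...,0]>45)*(hsv[...,0]<80)*(hsv[...,1]>70)*(v>60)*box)):
        d=np.argwhere(m); uc,vc=d[:,1].mean()/4-.375,d[:,0].mean()/4-.375
        P=castplane(im,[(uc,vc)],p0,nn)[0]-p0; print("  ",k,len(d),P@ex,P@ny,"ang from up, cw",np.arctan2(-P@ny,P@ex))
E
python3 meas.py
```

```text
s panel [242 244 237] table [242 239 221]
s panel centre [619.   29.8  76.5] size 134.6 102.5 yaw 0.155 mouth [615.8  29.3  83.8]
  predicted mouth px 286.7 198.8
  bore ellipse [287.15 198.44] [ 9.49 10.34] [617.4  30.   84. ]
  foot ((424.244140625, -84.19923400878906), (53.91965866088867, 39.010475158691406), 0.3584977090358734)
  head ((427.90557861328125, -95.45609283447266), (32.92070007324219, 10.230669975280762), 10.780364990234375)
   red 76 30.86217928208364 20.54164249823429 ang from up, cw -0.5872587479112636
   green 85 31.069870608942203 -18.13156346360924 ang from up, cw 0.5282538693662537
t panel [208 129 121] table [209 218 194]
t panel centre [621.6  27.3  76.5] size 141.5 108.5 yaw 0.18 mouth [618.4  26.7  83.8]
  predicted mouth px 266.8 167.5
  bore ellipse [266.54 167.75] [10.17 10.48] [617.5  27.4  84. ]
  foot ((427.9131774902344, -96.11421203613281), (88.17140197753906, 66.09142303466797), 10.841944694519043)
  head ((428.87921142578125, -96.49504852294922), (32.29921340942383, 11.453710556030273), 9.649776458740234)
   red 73 29.27101864684948 19.937757564290216 ang from up, cw -0.5979580239168548
   green 91 28.692920007241177 -18.944598468736636 ang from up, cw 0.583549509596636
```

```bash
cat > go.py <<'E'
from h import *
YB=0.17; a=np.radians(24)
KEY=np.array([428.4,-96.0]); KYAW=0.18
M=np.array([617.2,28.4,83.9])
nx=np.array([np.cos(YB),np.sin(YB),0]);ny=np.array([-np.sin(YB),np.cos(YB),0])
EX=nx*np.cos(a)+np.array([0,0,np.sin(a)]);N=np.cross(EX,ny)
def rdown(yaw):
    x=np.array([np.cos(yaw),np.sin(yaw),0]);z=np.array([0,0,-1.]);return R.from_matrix(np.c_[x,np.cross(z,x),z])
def rlock(ccw):
    x=EX*np.cos(ccw)+ny*np.sin(ccw);return R.from_matrix(np.c_[x,np.cross(-N,x),-N])
def to(p,Rt=None,st=None):
    s=st or r.state();Rc=R.from_rotvec(s["eef_rot"]);Rt=Rt or Rc
    d=Rc.inv().apply(np.array(p)-s["eef_pos"])/25;w=(Rc.inv()*Rt).as_rotvec()/.12
    print("tool shift",d.round(2),"turn",w.round(2),"| pos",s["eef_pos"].round(1),"F",s["force"].round(1),"w",round(s["width"],3),"q",s["qpos"].round(2),"t",s["time_s"])
E
python3 - <<'E'
from go import *
s,t=imgs()
print(tri([ray(t,369,171),ray(s,325,318)]),tri([ray(t,369,237),ray(s,246,331)]))
print("table front",onplane(t,320,268,0),"carton",onplane(t,375,243,40),onplane(t,375,263,40))
to([300,-300,280],rdown(KYAW));to([428.4,-96,140],rdown(KYAW))
E
```

```text
(array([ 623.46891321, -300.90339122,   57.42652468]), [np.float64(0.7508866086643877), np.float64(0.7508866086643605)]) (array([ 418.51072151, -289.9693099 ,   84.98408925]), [np.float64(7.110274238865426), np.float64(7.110274238865461)])
table front [ 312.17644822 -155.36899779    0.        ] carton [ 395.40982758 -322.2363573    40.        ] [ 333.06866393 -321.40324744   40.        ]
tool shift [  9.01 -12.62  -1.95] turn [-0.   -0.    0.38] | pos [ 151.1 -657.9  231.2] F [ 0.3  0.4 -0.1] w 1.002 q [-1.38  0.12  1.44  0.    1.58 -0.04] t 0.4
tool shift [ 15.84 -19.42   3.65] turn [-0.   -0.    0.38] | pos [ 151.1 -657.9  231.2] F [ 0.3  0.4 -0.1] w 1.002 q [-1.38  0.12  1.44  0.    1.58 -0.04] t 0.4
```

Emit:
play_rows:
  plan:
    - [[0.7,-0.97,-0.3,0,0,0.04,1],[0.7,-0.97,-0.3,0,0,0.04,1],[0.7,-0.97,-0.3,0,0,0.04,1],[0.7,-0.97,-0.3,0,0,0.04,1],[0.7,-0.97,-0.3,0,0,0.04,1],[0.7,-0.97,-0.2,0,0,0.04,1],[0.7,-0.97,-0.2,0,0,0.04,1],[0.7,-0.97,0,0,0,0.04,1],[0.7,-0.97,0,0,0,0.04,1],[0.7,-0.97,0,0,0,0.02,1]]

```text
time_s: 1.4
eef_pos: [273.6, -383.8, 278.9]
eef_rot: [3.129, 0.282, 0.0]
force: [-0.7, -0.2, 0.9]
width: 0.999
finger_force: 0.0
```

```bash
python3 -c "
from go import *
to([428.4,-96,150],rdown(KYAW))"
```

```text
tool shift [  8.15 -10.22   5.16] turn [ 0. -0. -0.] | pos [ 273.6 -383.8  278.9] F [-0.7 -0.2  0.9] w 0.999 q [-1.01 -0.34  1.79 -0.    1.7   0.39] t 1.4
```

Emit:
play_rows:
  plan:
    - [[0.8,-1,0,0,0,0,1],[0.8,-1,0.1,0,0,0,1],[0.8,-1,0.5,0,0,0,1],[0.8,-1,0.7,0,0,0,1],[0.8,-1,0.7,0,0,0,1],[0.8,-1,0.7,0,0,0,1],[0.8,-1,0.7,0,0,0,1],[0.8,-1,0.7,0,0,0,1],[0.8,-1,0.7,0,0,0,1],[0.8,-1,0.3,0,0,0,1]]

```text
time_s: 2.4
eef_pos: [425.2, -101.7, 149.9]
eef_rot: [-3.128, -0.283, 0.001]
force: [0.0, -1.0, 0.2]
width: 1.0
finger_force: 0.0
```

```bash
python3 -c "
from go import *
to([428.4,-96,59.3],rdown(KYAW))"
```

```text
tool shift [ 0.17 -0.2   3.62] turn [-0.    0.01  0.  ] | pos [ 425.2 -101.7  149.9] F [ 0.  -1.   0.2] w 1.0 q [-0.29 -0.39  2.03  0.    1.51  1.1 ] t 2.4
```

Emit:
play_rows:
  plan:
    - [[0.17,-0.2,0.6,0,0,0,1],[0,0,0.8,0,0,0,1],[0,0,0.8,0,0,0,1],[0,0,0.8,0,0,0,1],[0,0,0.62,0,0,0,1],[0,0,0,0,0,0,1]]

```text
time_s: 3.0
eef_pos: [427.4, -97.5, 58.8]
eef_rot: [-3.128, -0.282, 0.005]
force: [0.0, -0.1, 0.0]
width: 1.0
finger_force: 0.0
```

Run:
```python
from go import *
to([428.4,-96,59.3],rdown(KYAW))
s,t=imgs()
cv2.imwrite("pics/g.png",np.hstack([crop(s["pixels"],(232,250),40,40,5),crop(t["pixels"],(303,231),40,40,5)]))
```

```text
tool shift [ 0.05 -0.05 -0.02] turn [-0.01  0.02 -0.  ] | pos [427.4 -97.5  58.8] F [ 0.  -0.1  0. ] w 1.0 q [-0.28 -0.32  2.13 -0.    1.34  1.11] t 3.0
```

View pics/g.png

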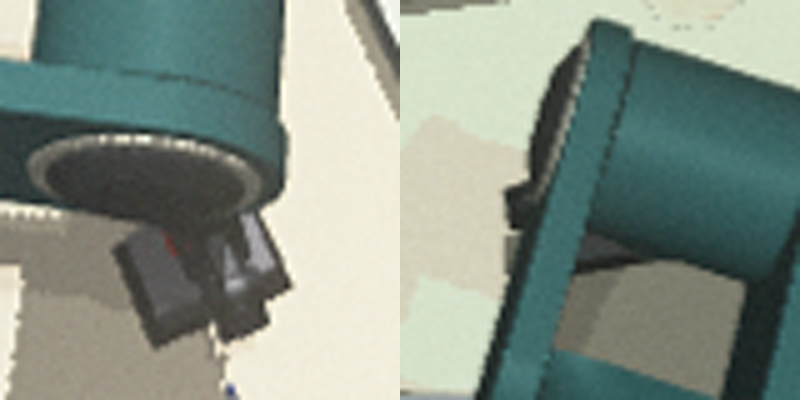

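The arm hides most of it, but a sliver of red shows between the fingers at about (170,245) in the left crop. I'm closing the gripper.

Emit:
play_rows:
  plan:
    - [[0.05,-0.05,0,0,0,0,0.2],[0,0,0,0,0,0,-0.2],[0,0,0,0,0,0,-0.5],[0,0,0,0,0,0,-0.8],[0,0,0,0,0,0,-1],[0,0,0,0,0,0,-1],[0,0,0,0,0,0,-1]]
  grip_force: 40

```text
time_s: 3.8
eef_pos: [429.6, -96.1, 61.0]
eef_rot: [3.129, 0.283, 0.0]
force: [0.1, 0.3, 2.1]
width: 0.131
finger_force: 41.5
```

Run:
```python
from go import *
to([428.4,-96,59.3],rdown(KYAW))
print(r.state()["finger_force"],r.state()["ft_torque"])
```

```text
tool shift [-0.05 -0.01  0.07] turn [ 0. -0.  0.] | pos [429.6 -96.1  61. ] F [0.1 0.3 2.1] w 0.131 q [-0.28 -0.32  2.13 -0.    1.34  1.11] t 3.8
41.52113199234009 [-0.08622881  0.02388558 -0.03332677]
```

Emit:
play_rows:
  plan:
    - [[0,0,-0.3,0,0,0,-1],[0,0,-0.5,0,0,0,-1],[0,0,-0.6,0,0,0,-1],[0,0,-0.8,0,0,0,-1],[0,0,-0.8,0,0,0,-1],[0,0,-0.8,0,0,0,-1],[0,0,-0.8,0,0,0,-1],[0,0,-0.6,0,0,0,-1],[0,0,-0.4,0,0,0,-1],[0,0,0,0,0,0,-1]]

```text
time_s: 4.8
eef_pos: [429.9, -96.1, 202.3]
eef_rot: [3.128, 0.283, 0.003]
force: [-1.0, -0.1, -0.8]
width: 0.134
finger_force: 41.3
```

Run:
```python
from go import *
print(r.state()["ft_torque"])
L=55
b=0.465
to(M+N*(L+35),rlock(b))
```

```text
[ 0.01380301 -0.0074814  -0.00486778]
tool shift [ 6.8  -3.57  1.46] turn [-0.82  3.41 -3.73] | pos [429.9 -96.1 202.3] F [-1.  -0.1 -0.8] w 0.134 q [-0.28 -0.41  1.96  0.    1.59  1.11] t 4.8
```

Emit:
play_rows:
  plan:
    - [[0.9,-0.5,0,0,0,0,-1],[0.9,-0.5,0,0,0,0,-1],[0.9,-0.5,0,0,0,0,-1],[0.9,-0.5,0,0,0,0,-1],[0.9,-0.5,0,0,0,0,-1],[0,0,0,-0.16,0.68,-0.75,-1],[0,0,0,-0.16,0.68,-0.75,-1],[0,0,0,-0.16,0.68,-0.75,-1],[0,0,0,-0.16,0.68,-0.75,-1],[0,0,0,-0.16,0.68,-0.75,-1]]

```text
time_s: 5.8
eef_pos: [528.8, -14.1, 199.9]
eef_rot: [2.864, 0.95, 0.633]
force: [-0.2, 1.0, -1.1]
width: 0.135
finger_force: 41.3
```

Run:
```python
from go import *
L=55
to(M+N*(L+35),rlock(.465))
s,t=imgs();q=r.state();tip=q["eef_pos"]+R.from_rotvec(q["eef_rot"]).apply([0,0,L])
print(tip,proj(s,tip),proj(t,tip))
cv2.imwrite("pics/h.png",np.hstack([crop(s["pixels"],(280,195),40,40,5),crop(t["pixels"],(266,168),40,40,5)]))
```

```text
tool shift [ 1.88 -0.25  2.18] turn [-0.03 -0.01  0.04] | pos [528.8 -14.1 199.9] F [-0.2  1.  -1.1] w 0.135 q [-0.15 -0.47  2.04  0.14  1.17  0.76] t 5.8
[549.67180749 -10.68176123 149.09151084] [268.65334116 205.80130557] [279.9089427  186.19863976]
```

View pics/h.png

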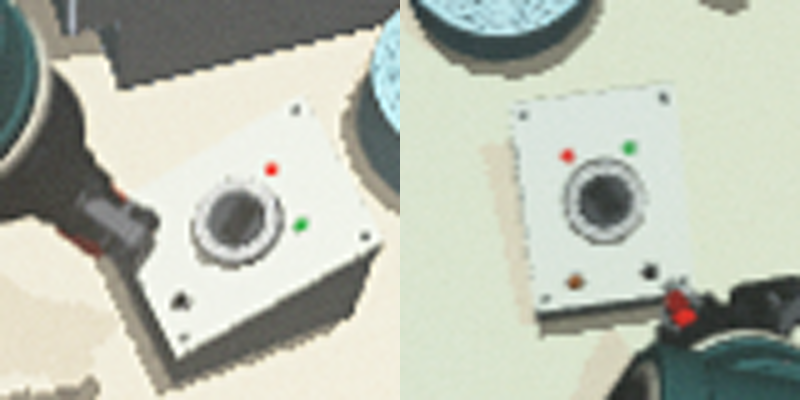

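The key is held square with its red head between the fingers. The lock is unobstructed at (235,215) in the left crop and (603,200) in the right. Now moving over the mouth.

Emit:
play_rows:
  plan:
    - [[0.6,-0.08,0,-0.03,-0.01,0.04,-1],[0.7,-0.09,0.3,0,0,0,-1],[0.6,-0.08,0.8,0,0,0,-1],[0,0,0.7,0,0,0,-1],[0,0,0.3,0,0,0,-1],[0,0,0,0,0,0,-1]]

```text
time_s: 6.5
eef_pos: [580.9, 21.8, 167.1]
eef_rot: [2.87, 0.935, 0.624]
force: [-0.1, 0.4, -0.0]
width: 0.137
finger_force: 41.3
```

Run:
```python
from go import *
to(M+N*(55+5),rlock(.465))
s,t=imgs()
cv2.imwrite("pics/i.png",np.hstack([crop(s["pixels"],(285,195),30,30,10)[:,:400],crop(t["pixels"],(266,168),30,30,10)])[:,:800])
cv2.imwrite("pics/i.png",np.hstack([crop(s["pixels"],(285,195),32,32,6),crop(t["pixels"],(266,168),32,32,6)]))
```

```text
tool shift [ 0.01 -0.01  1.24] turn [-0.02  0.05 -0.04] | pos [580.9  21.8 167.1] F [-0.1  0.4 -0. ] w 0.137 q [-0.05 -0.32  1.99  0.1   1.07  0.86] t 6.5
```

View pics/i.png

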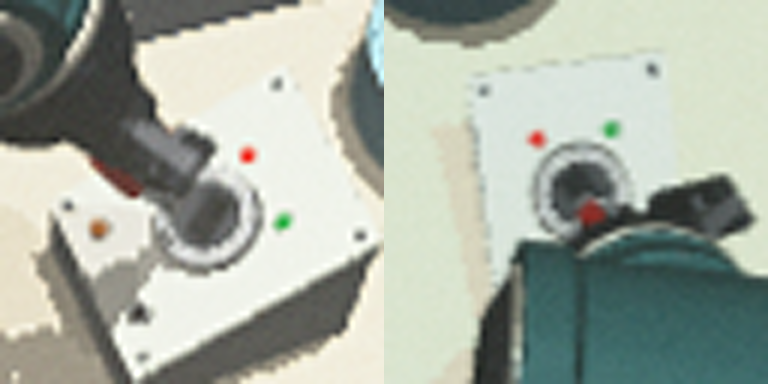

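Emit:
play_rows:
  plan:
    - [[0,0,0.5,0,0.03,-0.03,-1],[0,0,0.5,0,0,0,-1],[0,0,0.24,0,0,0,-1],[0,0,0.08,0,0,0,-1],[0,0,0.08,0,0,0,-1],[0,0,0.08,0,0,0,-1],[0,0,0,0,0,0,-1]]

```text
time_s: 7.3
eef_pos: [596.1, 24.3, 135.0]
eef_rot: [2.864, 0.942, 0.635]
force: [-0.7, 0.0, -0.2]
width: 0.133
finger_force: 41.3
```

Run:
```python
from go import *
to(M+N*(55-32),rlock(.465));print(r.state()["ft_torque"])
```

```text
tool shift [-0.03 -0.04  1.3 ] turn [-0.   -0.01 -0.  ] | pos [596.1  24.3 135. ] F [-0.7  0.  -0.2] w 0.133 q [-0.04 -0.26  2.    0.1   1.    0.85] t 7.3
[-0.02000517  0.21755699  0.06878844]
```

Emit:
play_rows:
  plan:
    - [[-0.03,-0.04,0.08,0,0,0,-1],[0,0,0.08,0,0,0,-1],[0,0,0.08,0,0,0,-1],[0,0,0,0,0,0,-1]]

```text
time_s: 7.7
eef_pos: [597.3, 25.1, 128.9]
eef_rot: [2.865, 0.942, 0.635]
force: [0.2, 0.5, -0.9]
width: 0.135
finger_force: 41.3
```

Run:
```python
from go import *
to(M+N*(55-32),rlock(.465));s=r.state();Rc=R.from_rotvec(s["eef_rot"]);print("tool F",Rc.inv().apply(s["force"]),"T",Rc.inv().apply(s["ft_torque"]))
```

```text
tool shift [0.   0.01 1.05] turn [-0.01 -0.01 -0.  ] | pos [597.3  25.1 128.9] F [ 0.2  0.5 -0.9] w 0.135 q [-0.04 -0.25  2.    0.1   0.99  0.85] t 7.7
tool F [ 0.09801062 -0.50388637  0.93341824] T [ 0.12292063 -0.07120451 -0.016568  ]
```

Emit:
play_rows:
  plan:
    - [[0,0,0.1,0,0,0,-1],[0,0,0.1,0,0,0,-1],[0,0,0.1,0,0,0,-1],[0,0,0,0,0,0,-1]]

```text
time_s: 8.1
eef_pos: [600.4, 25.7, 121.9]
eef_rot: [2.865, 0.942, 0.635]
force: [2.0, 0.5, -0.2]
width: 0.133
finger_force: 41.2
```

```bash
cat > f.py <<'E'
from go import *
to(M+N*(55-32),rlock(.465));s=r.state();Rc=R.from_rotvec(s["eef_rot"]);print("tool F",Rc.inv().apply(s["force"]).round(1),"T",Rc.inv().apply(s["ft_torque"]).round(2))
E
python3 f.py
```

```text
tool shift [0.   0.01 0.75] turn [-0.01 -0.01 -0.  ] | pos [600.4  25.7 121.9] F [ 2.   0.5 -0.2] w 0.133 q [-0.04 -0.24  2.    0.1   0.97  0.85] t 8.1
tool F [1.6 0.7 1. ] T [0.08 0.07 0.02]
```

Emit:
play_rows:
  plan:
    - [[0,0,0.12,0,0,0,-1],[0,0,0.12,0,0,0,-1],[0,0,0.12,0,0,0,-1],[0,0,0.12,0,0,0,-1],[0,0,0,0,0,0,-1]]

```text
time_s: 8.6
eef_pos: [605.2, 26.5, 110.9]
eef_rot: [2.865, 0.942, 0.635]
force: [1.6, 1.2, -0.6]
width: 0.134
finger_force: 41.1
```

```bash
python3 f.py
```

```text
tool shift [-0.    0.01  0.26] turn [-0.01 -0.01 -0.  ] | pos [605.2  26.5 110.9] F [ 1.6  1.2 -0.6] w 0.134 q [-0.04 -0.22  2.    0.11  0.95  0.85] t 8.6
tool F [ 1.6 -0.2  1.3] T [ 0.16  0.17 -0.04]
```

Emit:
play_rows:
  plan:
    - [[0,0,0.1,0,0,0,-1],[0,0,0.1,0,0,0,-1],[0,0,0.06,0,0,0,-1],[0,0,0.04,0,0,0,-1],[0,0,0,0,0,0,-1]]

```text
time_s: 9.1
eef_pos: [608.1, 27.0, 105.1]
eef_rot: [2.864, 0.942, 0.635]
force: [-9.7, -0.3, 9.9]
width: 0.134
finger_force: 43.4
```

```bash
python3 f.py
```

```text
tool shift [-0.01  0.    0.01] turn [-0.01 -0.01  0.  ] | pos [608.1  27.  105.1] F [-9.7 -0.3  9.9] w 0.134 q [-0.04 -0.21  2.    0.11  0.94  0.85] t 9.1
tool F [ -3.6  -3.4 -13. ] T [ 0.73 -0.88 -0.01]
```

The axial force rose to 13 N at the nominal 32 mm depth, so the collar is seated. Now turning clockwise, which is positive about the tool's z.

Emit:
play_rows:
  plan:
    - [[0,0,0,0,0,0.6,-1],[0,0,0,0,0,0.7,-1],[0,0,0,0,0,0.7,-1],[0,0,0,0,0,0.7,-1],[0,0,0,0,0,0.7,-1],[0,0,0,0,0,0.7,-1],[0,0,0,0,0,0,-1]]

```text
time_s: 9.8
eef_pos: [608.4, 27.0, 105.3]
eef_rot: [-3.024, -0.212, -0.643]
force: [-5.7, 0.8, 7.9]
width: 0.134
finger_force: 42.8
```

```bash
python3 f.py
```

```text
tool shift [-0.02  0.    0.01] turn [-0.   -0.01 -4.13] | pos [608.4  27.  105.3] F [-5.7  0.8  7.9] w 0.134 q [-0.04 -0.21  2.    0.11  0.94  1.35] t 9.8
tool F [-1.8 -1.7 -9.5] T [ 0.15 -0.49 -0.06]
```

Emit:
play_rows:
  plan:
    - [[0,0,0,0,0,0.7,-1],[0,0,0,0,0,0.7,-1],[0,0,0,0,0,0.7,-1],[0,0,0,0,0,0.7,-1],[0,0,0,0,0,0.7,-1],[0,0,0,0,0,0.7,-1],[0,0,0,0,0,0.6,-1],[0,0,0,0,0,0.5,-1],[0,0,0,0,0,0,-1]]

```text
time_s: 10.7
eef_pos: [608.3, 26.7, 105.2]
eef_rot: [-2.828, 0.715, -0.568]
force: [-5.6, -0.8, 8.8]
width: 0.133
finger_force: 42.9
```

```bash
python3 f.py
```

```text
tool shift [-0.02  0.    0.01] turn [-0.   -0.01 -9.42] | pos [608.3  26.7 105.2] F [-5.6 -0.8  8.8] w 0.133 q [-0.04 -0.21  2.    0.11  0.94  1.98] t 10.7
tool F [ -1.3   0.8 -10.4] T [-0.58 -0.44  0.03]
```

Emit:
play_rows:
  plan:
    - [[0,0,0,0,0,0.4,-1],[0,0,0,0,0,0.3,-1],[0,0,0,0,0,0.3,-1],[0,0,0,0,0,0,-1]]

```text
time_s: 11.1
eef_pos: [608.3, 26.7, 105.2]
eef_rot: [-2.763, 0.875, -0.549]
force: [-6.1, -2.3, 8.2]
width: 0.132
finger_force: 43.0
```

```bash
python3 f.py
```

```text
tool shift [-0.02  0.01  0.01] turn [-0.00e+00 -1.00e-02 -1.04e+01] | pos [608.3  26.7 105.2] F [-6.1 -2.3  8.2] w 0.132 q [-0.04 -0.21  2.    0.1   0.94  2.1 ] t 11.1
tool F [ -0.9   2.6 -10.1] T [-0.76 -0.37 -0.41]
```

Emit:
play_rows:
  plan:
    - [[0,0,0,0,0,0.25,-1],[0,0,0,0,0,0.15,-1],[0,0,0,0,0,0,-1]]

```text
time_s: 11.4
eef_pos: [608.3, 26.7, 105.2]
eef_rot: [-2.735, 0.937, -0.541]
force: [-6.5, -2.3, 7.8]
width: 0.133
finger_force: 49.0
```

```bash
python3 f.py
```

```text
tool shift [-0.02  0.01  0.01] turn [-0.000e+00 -1.000e-02 -1.079e+01] | pos [608.3  26.7 105.2] F [-6.5 -2.3  7.8] w 0.133 q [-0.04 -0.21  2.    0.1   0.94  2.15] t 11.4
tool F [-1.1  3.  -9.9] T [-0.71 -0.3  -1.05]
```

The torque is 1.05 N m, so the lock is at its hard stop. I'll ease the torque off and release.

Emit:
play_rows:
  plan:
    - [[0,0,0,0,0,-0.3,-1],[0,0,0,0,0,-0.2,-1],[0,0,0,0,0,0,-0.7],[0,0,0,0,0,0,-0.4],[0,0,0,0,0,0,-0.2],[0,0,0,0,0,0,-0.2],[0,0,0,0,0,0,-0.2],[0,0,0,0,0,0,-0.2]]

```text
time_s: 12.2
eef_pos: [608.1, 27.0, 104.4]
eef_rot: [-2.77, 0.858, -0.549]
force: [0.8, -0.4, -0.2]
width: 0.401
finger_force: 0.0
```

```bash
python3 f.py
```

```text
tool shift [ 0.01  0.   -0.02] turn [-1.00e-02 -0.00e+00 -1.03e+01] | pos [608.1  27.  104.4] F [ 0.8 -0.4 -0.2] w 0.401 q [-0.04 -0.21  2.    0.11  0.94  2.09] t 12.2
tool F [ 0.8 -0.   0.5] T [-0.12 -0.18 -0.07]
```

Emit:
play_rows:
  plan:
    - [[0,0,-0.2,0,0,0,-0.2],[0,0,-0.4,0,0,0,-0.2],[0,0,-0.7,0,0,0,-0.2],[0,0,-0.9,0,0,0,-0.2],[0,0,-0.9,0,0,0,-0.2],[0,0,-0.9,0,0,0,-0.2],[0,0,-0.9,0,0,0,-0.2],[-0.8,0,-0.6,0,0,0,-0.2],[-0.9,0,-0.3,0,0,0,-0.2],[-0.6,0,0,0,0,0,-0.2]]

```text
time_s: 13.2
eef_pos: [505.1, 50.4, 221.8]
eef_rot: [-2.769, 0.858, -0.553]
force: [-0.3, 0.7, -0.2]
width: 0.402
finger_force: 0.0
```

Run:
```python
from h import *
s,t=imgs()
cv2.imwrite("pics/j.png",np.hstack([crop(s["pixels"],(285,200),32,32,6),crop(t["pixels"],(266,168),32,32,6)]))
for L in(94-32,):
  from go import *
  print(proj(s,M+N*L),proj(t,M+N*L),"tip out:",proj(s,M+N*94),proj(t,M+N*94))
```

```text
[280.65679461 192.63410033] [268.26999577 172.15449733] tip out: [276.96411354 189.07837506] [269.40790591 174.55073532]
```

View pics/j.png

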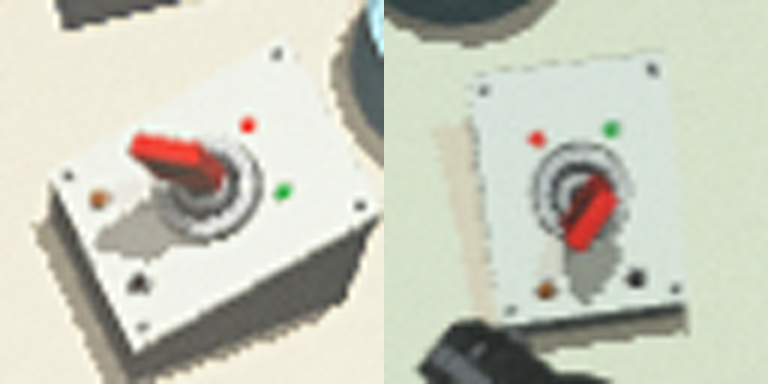

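The key head's end is at scene (280.5,192.5) and top (268.7,172.2). That is within about 0.5 px of the fully-home prediction, and the blade line points at the green dot. Handing in.

```bash
python3 -c "
from bench import r
print(r.hand_in())"
```

```text
the job is handed in; nothing more can be done
None
```

The key is fully home in the lock, turned clockwise to the hard stop at the green dot and released. The job is handed in at about 13 s of the 51 s allowed; the hand-in returned no verdict.

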